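# Lay out the power-supply kit on its silhouette plates

## Robot

A 6-joint arm with a two-finger parallel gripper is mounted at the origin on the work surface. World frame = base frame: x ahead of the robot, y to its left, z up, the work surface at z = 0. Lengths are in m, angles in degrees, forces in N, time in s.
With the tool pointing down it reaches from about 0.3 to 0.75 m from the base axis. Payload 8.5 kg.
Tool frame: the origin (TCP) lies between the finger pads; the fingertips stand 25 mm ahead of it and the grasp point (between the pads) lies 6 mm ahead of it; x points along the fingers, y is the direction in which the jaws open and shut, and the axes are right-handed (so a half turn about x gives the same grasp; the last joint's range is limited). The gripper opens to 85 mm and grips with 20 to 120 N. Pads are 22 mm wide; open, the fingers measure 114 mm over their backs; the gripper's body (76 mm by 85 mm) begins 54 mm behind the grasp point. The pads swing forward as they close: fully open they stand 13 mm farther back than shut.
Start: joints at [58.768, 21.807, 74.336, -0, 83.858, -12.336], TCP at [0.178, 0.52, 0.256] pointing down, gripper open.
Joint ranges: [-178.18, 178.18], [-50.72, 133.34], [12.68, 142.11], [-81.47, 261.47], [9.98, 163.14], [-165.26, 165.26]. Speed limits (degrees/s): [136.94, 136.94, 180, 180, 180, 180].

## Interface

Orientations are given as a 3x3 rotation matrix whose columns are the frame's x, y, z axes.
In Python, from rig import sensors, get_image, workorder gives the robot as it stands.
- The arm moves only by the tool arm_command, never from a script. Its argument "plan" is a list that holds one entry, the list of rows, each a list of 6 numbers: the shift along the tool's x, y, z in units of 25 mm (1.0 is 25 mm), then the turn, a rotation vector about the tool's x, y, z in units of 6 degrees (1.0 is 6 degrees). In form: [[[dx, dy, dz, ax, ay, az], ...]]. A call has 1 to 10 rows; each row is the pose to reach, as a shift and turn from the pose commanded when the call began, along the tool's axes at that moment; what a row does not reach only later rows make up. A row lasts 1/10 s, in which the tool goes at most 50 mm and 8.59 degrees, less where a joint would pass 70% of its speed; a pose out of reach is approached as far as the arm can. A call with a gripper value outside its range is refused whole. "jaw" is the closure, from 0 (fully open) to 1 (shut), set as the call begins (left out, the last holds). The fingers move at their own pace and stop on an object; "newtons" is the grip in N (left out, the last holds). Time passes only in rows, so rows that repeat a pose let the fingers close. It gives the time, the measured TCP pose, the force and the opening at its end, in the units of the state.
- sensors.observe(): the state, without advancing time (a new reading comes with each control period).
- get_image(name): name is "side" or "top" or "wrist"; returns a dict with "img" (420x560x3 uint8, red, green, blue), "fx", "fy", "cx", "cy" (pixels), "T" (4x4, takes a point from camera to world coordinates). Camera axes: x right, y up, looking along -z (the intrinsics and any distortion apply to the point x, -y, -z); pixel columns grow to the right and rows downward; lengths in m; the calibration is good to about 2 mm. A picture is of the moment at which its call begins. There is no depth.
- workorder.close_job(): hands the job in, once; it reports no verdict.
The state is a dict: "time_s": time; "q": joint angles; "qvel": joint speeds; "joint_efforts": joint torques, N m; "position": TCP position; "tool_rot": TCP orientation; "ft_force": force on the tool from outside, world axes, zero at the start; "wrist_torque": the same for the moment, N m; "grip_width": finger opening in m.
Only numpy, scipy, OpenCV 4.12 (cv2) and the standard library are available. Lean on these libraries where they do the work, as an engineer would, in place of code of your own. Each camera call takes 0.05 s, during which the arm holds its last target. There are 200 camera calls.

## Task

Lay out the kit for the next power-supply build: put each of the four components (large toroid, small toroid, heatsink, terminal strip) on the white kit plate whose black silhouette matches it in shape and size, centred on the silhouette, lined up with it and the same way up as now. Set each one down gently without dropping it, and leave the mug and the screwdriver where they are.

Things in the scene. Friction and masses are not known exactly. Their poses are not given: they have to be found in the camera images.
- transformer: Large copper-wound toroid (a flat round drum with a small dark hub), diameter 56 mm, height 24 mm, about 0.25 kg, lying flat, loose on the mat. Solid: no open hole. Origin at the centre of its underside, z up; its turn about z does not matter. The pale blue mat that everything stands on is 2 mm thick: its top is at z = 0.002.
- choke: Small copper-wound toroid, same look but diameter 34 mm, height 16 mm, about 0.05 kg, lying flat, loose on the mat. Solid. Origin at the centre of its underside, z up; its turn about z does not matter.
- heatsink: Bare grey aluminium heatsink, 60 mm (its x) by 40 mm (its y), 24 mm high: a 6 mm base with seven upright fins running along its x, about 0.1 kg, loose on the mat, fins up. Grip it across its y (40 mm). Origin at the centre of its underside, z up; its two ends are alike.
- terminal_strip: Long narrow grey plastic terminal block with two rows of brass screw heads on top, 72 mm (its x) by 20 mm (its y), 18 mm high, about 0.06 kg, loose on the mat. Grip it across its y (20 mm). Origin at the centre of its underside, z up; its two ends are alike.
- plate_large_disc: White kit plate, 100 mm (its x) by 80 mm (its y), 4 mm thick, fixed flat on the mat, z up; origin at the centre of its underside, its top is 4 mm above that. In its middle, flat and flush, a black silhouette: a disc of 58 mm diameter (for the large toroid).
- plate_small_disc: White kit plate, 100 mm (its x) by 80 mm (its y), 4 mm thick, fixed flat on the mat, z up; origin at the centre of its underside, its top is 4 mm above that. In its middle, flat and flush, a black silhouette: a disc of 36 mm diameter (for the small toroid).
- plate_rectangle: White kit plate, 100 mm (its x) by 80 mm (its y), 4 mm thick, fixed flat on the mat, z up; origin at the centre of its underside, its top is 4 mm above that. In its middle, flat and flush, a black silhouette: a broad rectangle, 62 mm along x by 42 mm along y (for the heatsink).
- plate_bar: White kit plate, 100 mm (its x) by 80 mm (its y), 4 mm thick, fixed flat on the mat, z up; origin at the centre of its underside, its top is 4 mm above that. In its middle, flat and flush, a black silhouette: a long narrow bar, 74 mm along x by 22 mm along y (for the terminal strip).
- mug: Bystander: white ceramic mug, 82 mm across, 95 mm tall, with a handle, standing at the left edge of the mat. Origin at the centre of its underside.
- screwdriver: Bystander: black-handled screwdriver, 190 mm long, lying at the right edge of the mat along its own x. Origin under its middle.
Mind the look-alikes: they are no part of the job. There is more than one size of the heatsink; the job needs the middle-sized.

How it is judged (in metres and radians):
At the end, for the whole second after the job is handed in: Each component lies flat (within 0.15 rad), the same way up, on the plate with its silhouette, its centre within 12 mm of the plate's centre; heatsink and terminal strip are lined up with their silhouettes within 0.21 rad (12 degrees), either way round; all are released and at rest (horizontal distance between transformer and plate_large_disc below 0.012 m and z of transformer in the frame of plate_large_disc between 0.001 and 0.008 m and angle between each of transformer, choke, heatsink, terminal_strip's own z axis and vertical below 0.15 rad and linear speed of each of transformer, choke, heatsink, terminal_strip below 0.02 m/s and angular speed of each of transformer, choke, heatsink, terminal_strip below 0.2 rad/s and horizontal distance between choke and plate_small_disc below 0.012 m and z of choke in the frame of plate_small_disc between 0.001 and 0.008 m and horizontal distance between heatsink and plate_rectangle below 0.012 m and z of heatsink in the frame of plate_rectangle between 0.001 and 0.008 m and angle between the x axis of heatsink and the x axis of plate_rectangle, either way round below 0.21 rad and horizontal distance between terminal_strip and plate_bar below 0.012 m and z of terminal_strip in the frame of plate_bar between 0.001 and 0.008 m and angle between the x axis of terminal_strip and the x axis of plate_bar, either way round below 0.21 rad); the robot touches nothing.
It fails at once if a component is dropped or thrown (moves faster than 0.6 m/s while no finger touches it, a fall of about 20 mm) ((linear speed of transformer above 0.6 m/s and contact force between the fingers and transformer below 0.05 N) or (linear speed of choke above 0.6 m/s and contact force between the fingers and choke below 0.05 N) or (linear speed of heatsink above 0.6 m/s and contact force between the fingers and heatsink below 0.05 N) or (linear speed of terminal_strip above 0.6 m/s and contact force between the fingers and terminal_strip below 0.05 N)).
It fails at once if the mug is moved more than 20 mm (distance of mug from where it was at the start of the episode above 0.02 m).
It fails at once if the screwdriver is moved more than 20 mm (distance of screwdriver from where it was at the start of the episode above 0.02 m).
It also fails if it takes over 112 s, if anything falls off the work surface, if the arm or the gripper's body presses on something with over 40 N, if the wrist force passes 120 N, or if a joint passes its speed limit or range.

## Working session

There is one attempt and no reset: what is moved stays moved. The work goes in short steps, Python scripts to look and compute and a tool call to move; the robot and the scene stay as the last step left them, time stands still between calls to the robot, and variables do not carry over. Pictures are saved under pics/ and viewed, about 12 in all and at most 16, crops included, and the job is handed in when it is done.

Besides the shell and the picture viewer there is one more tool, called after ">>>" as name(argument=value, ...) on one line, values as JSON. arm_command: Moves the arm, as the interface text tells. Its arguments: {"type":"object","properties":{"plan":{"type":"array","items":{"type":"array","items":{"type":"array","items":{"type":"number"}}}},"jaw":{"type":"number"},"newtons":{"type":"number"}},"required":["plan"]}

```bash
mkdir -p pics; ls
python3 - <<'E'
from rig import sensors,get_image
import cv2,numpy as np
s=sensors.observe();print({k:np.round(v,3).tolist() for k,v in s.items()})
for n in("top","side"):
    d=get_image(n);cv2.imwrite(f"pics/{n}0.png",d["img"][...,::-1]);print(n,{k:(np.round(v,3).tolist()) for k,v in d.items() if k!="img"})
E
```

```text
pics
{'time_s': 0.0, 'q': [58.768, 21.842, 74.386, 0.001, 83.858, -12.335], 'qvel': [-0.017, 0.089, 0.045, 0.016, 0.004, 0.068], 'joint_efforts': [-0.001, -44.846, -23.128, -0.0, 0.005, 0.0], 'position': [0.178, 0.52, 0.256], 'tool_rot': [[-0.001, 0.324, 0.946], [-0.001, 0.946, -0.324], [-1.0, -0.001, -0.0]], 'ft_force': [0.144, -0.161, 0.018], 'wrist_torque': [-0.026, -0.028, -0.065], 'grip_width': 0.086}
top {'fx': 514.173, 'fy': 514.173, 'cx': 271.484, 'cy': 213.421, 'T': [[0.022, 0.984, -0.177, 0.195], [-1.0, 0.025, 0.016, 0.02], [0.021, 0.177, 0.984, 1.603], [0.0, 0.0, 0.0, 1.0]]}
side {'fx': 447.453, 'fy': 447.453, 'cx': 280.063, 'cy': 204.975, 'T': [[0.83, 0.329, -0.451, -0.062], [-0.558, 0.501, -0.661, -0.775], [0.009, 0.801, 0.599, 0.763], [0.0, 0.0, 0.0, 1.0]]}
```

View pics/top0.png

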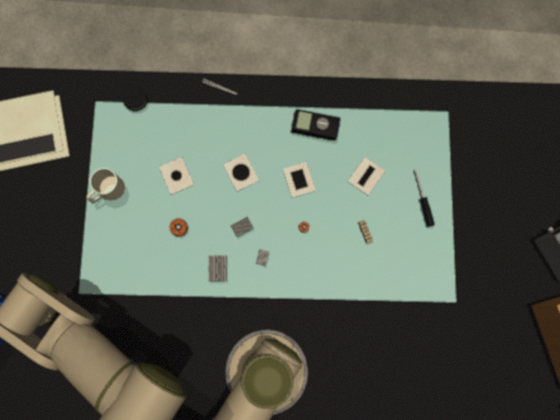

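View pics/side0.png

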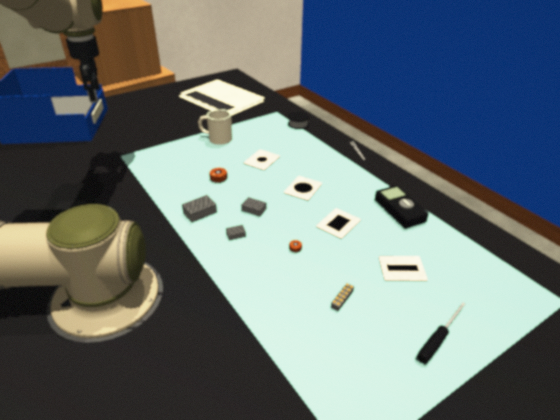

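Top view: plates at small disc (176,176), large disc (241,172), rectangle (299,180), bar (366,176). The parts are the large toroid (179,227), choke (304,227) and strip (366,232). Heatsinks are at (242,227), probably the middle size, (218,268) large and (262,258) small. The side view agrees. Next I'll measure them.

```bash
cat > h.py <<'E'
import numpy as np,cv2
from rig import sensors,get_image
def ray(d,u,v):
    T=np.array(d["T"]);r=T[:3,:3]@np.array([(u-d["cx"])/d["fx"],-(v-d["cy"])/d["fy"],-1.]);return T[:3,3],r
def w(d,u,v,z):
    o,r=ray(d,u,v);return (o+r*(z-o[2])/r[2])[:2]
def px(d,p):
    T=np.array(d["T"]);c=T[:3,:3].T@(np.array(p)-T[:3,3]);return d["cx"]+d["fx"]*c[0]/-c[2],d["cy"]-d["fy"]*c[1]/-c[2]
def rect(d,mask,z,near=None,amin=30):
    """blobs of mask -> list of (world centre, sides mm, long-axis deg, area px)"""
    out=[];cs,_=cv2.findContours(mask.astype(np.uint8),cv2.RETR_EXTERNAL,cv2.CHAIN_APPROX_NONE)
    for c in cs:
        a=cv2.contourArea(c)
        if a<amin: continue
        W=np.array([w(d,*p[0],z) for p in c],np.float32)*1000
        (x,y),(sw,sh),ang=cv2.minAreaRect(W)
        if sh>sw: sw,sh,ang=sh,sw,ang+90
        m=c.reshape(-1,2).mean(0)
        out.append((np.round([x,y]),np.round([sw,sh]),round((ang+90)%180-90,1),int(a),np.round(m)))
    return out
E
python3 - <<'E'
from h import *
d=get_image("top");im=d["img"];hsv=cv2.cvtColor(im,cv2.COLOR_RGB2HSV)
roi=np.zeros(im.shape[:2],bool);roi[110:295,100:450]=1
mat=(hsv[...,0]>60)&(hsv[...,0]<105)&(hsv[...,1]>45)&(hsv[...,2]>110)
for r in rect(d,roi&~mat,.01): print("obj",*r)
for r in rect(d,roi&(im.max(2)<75),.006,amin=15): print("blk",*r)
E
```

```text
obj [527. -22.] [1141.  598.] -88.3 64216 [274. 202.]
blk [ 501. -498.] [92. 25.] 14.1 185 [426. 212.]
blk [599. 301.] [26. 25.] 3.1 51 [176. 175.]
blk [597. -91.] [55. 35.] 18.7 158 [299. 179.]
blk [ 614. -307.] [66. 15.] -34.0 77 [366. 176.]
blk [615.  96.] [48. 46.] -88.4 171 [240. 172.]
blk [ 780. -142.] [149.  80.] 80.7 725 [312. 125.]
```

Run:
```python
from h import *
d=get_image("top");im=d["img"];hsv=cv2.cvtColor(im,cv2.COLOR_RGB2HSV)
roi=np.zeros(im.shape[:2],bool);roi[205:288,150:385]=1
m=np.median(im[roi],0);print(m)
obj=np.abs(im.astype(float)-m).max(2)>45
for r in rect(d,roi&obj,.015): print("obj",*r)
w_=get_image("wrist");cv2.imwrite("pics/w0.png",w_["img"][...,::-1]);print(w_["fx"],w_["cx"],w_["cy"],np.round(w_["T"],3))
s=sensors.observe();R=np.array(s["tool_rot"]);T=np.array(w_["T"]);print("cam in tool",np.round(R.T@(T[:3,3]-s["position"]),3),np.round(R.T@T[:3,:3],2))
```

```text
[159. 188. 169.]
obj [305. 157.] [77. 55.] 2.2 426 [217. 268.]
obj [341.  19.] [45. 32.] -9.9 122 [262. 257.]
obj [ 440. -107.] [35. 32.] -88.6 87 [303. 227.]
obj [ 431. -299.] [72. 25.] 21.3 151 [365. 232.]
obj [431. 282.] [59. 57.] -88.6 261 [178. 227.]
obj [436.  86.] [60. 44.] -61.5 244 [242. 227.]
316.6508160136228 283.1311983736158 210.8698784767316 [[ 0.324 -0.903 -0.281  0.106]
 [ 0.946  0.309  0.096  0.545]
 [-0.    -0.297  0.955  0.374]
 [ 0.     0.     0.     1.   ]]
cam in tool [-0.118 -0.    -0.077] [[-0.    0.3  -0.95]
 [ 1.    0.   -0.  ]
 [ 0.   -0.95 -0.3 ]]
```

View pics/w0.png

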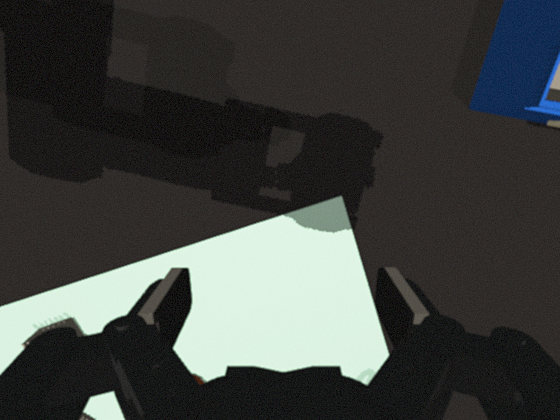

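The top view gives the middle heatsink (60x44 mm) at (436,86), long axis -61.5°. The others are the large toroid (431,282), choke (440,-107) and strip (431,-299) at 21°. Wrist view: fingers at the bottom of the image, so a hover about 150 mm above a target puts it mid-image.

```bash
cat > go.py <<'E'
import sys;from h import *
from scipy.spatial.transform import Rotation as Ro
def go(x,y,z,th):
    """units to TCP (mm) with jaw axis th deg (mod 180, nearest to now)"""
    s=sensors.observe();R=np.array(s["tool_rot"]);p=np.array(s["position"])*1000
    now=np.degrees(np.arctan2(R[1,1],R[0,1]));th=now+(th-now+90)%180-90;t=np.radians(th)
    D=np.array([[0,np.cos(t),np.sin(t)],[0,np.sin(t),-np.cos(t)],[-1,0,0]])
    print("t",round(s["time_s"],2),"now",p.round(1),round(now,1),"q",np.round(s["q"]),"grip",s["grip_width"],"\n ->",(R.T@(np.array([x,y,z])-p)/25).round(2).tolist(),(Ro.from_matrix(R.T@D).as_rotvec(degrees=True)/6).round(2).tolist())
if __name__=="__main__": go(*map(float,sys.argv[1:]))
E
python3 go.py 431 282 150 71.1
```

```text
t 0.25 now [178.1 520.2 256.1] 71.1 q [ 59.  22.  74.   0.  84. -12.] grip 0.08531815872933478 
 -> [4.24, -5.74, 12.66] [0.0, -0.0, 0.01]
```

>>> arm_command(plan=[[[0,-2.9,6.3,0,0,0],[0,-5.74,12.66,0,0,0],[0,-5.74,12.66,0,0,0],[0,-5.74,12.66,0,0,0],[0,-5.74,12.66,0,0,0],[0,-5.74,12.66,0,0,0],[1,-5.74,12.66,0,0,0],[4.24,-5.74,12.66,0,0,0],[4.24,-5.74,12.66,0,0,0],[4.24,-5.74,12.66,0,0,0]]], jaw=0, newtons=40)

```text
time_s: 1.25
position: [0.4295, 0.281, 0.1468]
tool_rot: [[-0.008, 0.325, 0.946], [-0.003, 0.946, -0.325], [-1.0, -0.005, -0.007]]
ft_force: [0.8, -0.3, 0.4]
grip_width: 0.085
```

```bash
cat > look.py <<'E'
import sys;from h import *
# look.py name x y zplane mode : save wrist picture, measure blob nearest (x,y) mm
n,x,y,z,mode=sys.argv[1],*map(float,sys.argv[2:5]),sys.argv[5]
d=get_image("wrist");im=d["img"];cv2.imwrite(f"pics/{n}.png",im[...,::-1])
hsv=cv2.cvtColor(im,cv2.COLOR_RGB2HSV)
u,v=px(d,[x/1000,y/1000,z/1000]);print("pred px",round(u),round(v))
m={"cu":((hsv[...,0]<18)|(hsv[...,0]>172))&(hsv[...,1]>90)&(hsv[...,2]>60),"blk":im.max(2)<70,"dark":im.max(2)<150}[mode]
m=m.copy();m[300:]=0
for r in sorted(rect(d,m,z/1000,amin=150),key=lambda r:np.hypot(*(r[0]-[x,y])))[:3]: print(*r)
E
python3 look.py w1 431 282 26 cu; python3 go.py 431 282 150 71.1
```

```text
pred px 286 216
[427. 285.] [57. 54.] -1.5 3470 [290. 202.]
t 1.3 now [430.7 281.8 149.5] 71.1 q [ 20.  25.  89.   0.  66. -51.] grip 0.0851687553358643 
 -> [-0.02, 0.01, 0.01] [-0.0, -0.03, 0.02]
```

View pics/w1.png

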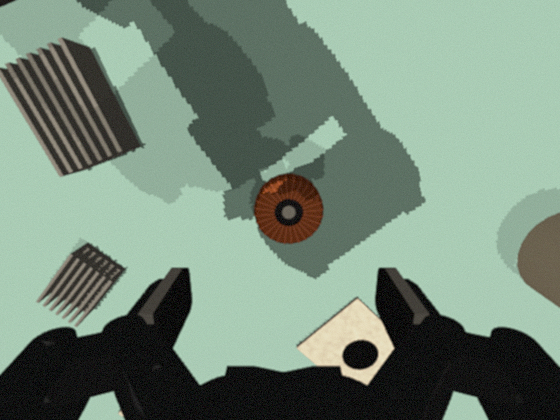

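The toroid sits at (290,208) between the jaws, centre about (430,284). Next: descend, grip, lift.

>>> arm_command(plan=[[[1.5,0.06,-0.06,0,0,0],[3,0.06,-0.06,0,0,0],[4,0.06,-0.06,0,0,0],[4.5,0.06,-0.06,0,0,0],[4.78,0.06,-0.06,0,0,0],[4.78,0.06,-0.06,0,0,0],[4.78,0.06,-0.06,0,0,0]]])

```text
time_s: 2.0
position: [0.4309, 0.2845, 0.0323]
tool_rot: [[0.002, 0.324, 0.946], [0.001, 0.946, -0.324], [-1.0, 0.002, 0.002]]
ft_force: [-0.3, -0.5, 0.3]
grip_width: 0.0854
```

>>> arm_command(plan=[[[0,0,0,0,0,0],[0,0,0,0,0,0],[0,0,0,0,0,0],[0,0,0,0,0,0],[0,0,0,0,0,0],[0,0,0,0,0,0],[0,0,0,0,0,0]]], jaw=1)

```text
time_s: 2.7
position: [0.4305, 0.2842, 0.0318]
tool_rot: [[0.001, 0.324, 0.946], [0.001, 0.946, -0.324], [-1.0, 0.001, 0.001]]
ft_force: [-0.7, -0.4, 6.8]
grip_width: 0.0544
```

>>> arm_command(plan=[[[-0.3,0,0,0,0,0],[-1,0,0,0,0,0],[-2,0,0,0,0,0],[-3.5,0,0,0,0,0],[-4.8,0,0,0,0,0],[-4.8,0,0,0,0,0],[-4.8,0,0,0,0,0]]])

```text
time_s: 3.4
position: [0.4299, 0.2839, 0.151]
tool_rot: [[0.0, 0.324, 0.946], [0.0, 0.946, -0.324], [-1.0, 0.0, 0.0]]
ft_force: [-0.1, 0.9, -3.0]
grip_width: 0.0544
```

```bash
python3 go.py 600 80 150 71.1
```

```text
t 3.4 now [429.9 283.9 151. ] 71.1 q [ 20.  24.  89.  -0.  66. -51.] grip 0.05439707273861415 
 -> [0.04, -5.51, 9.08] [0.0, 0.0, -0.0]
```

>>> arm_command(plan=[[[0,-0.8,1.4,0,0,0],[0,-1.7,3,0,0,0],[0,-2.6,4.6,0,0,0],[0,-3.5,6.2,0,0,0],[0,-4.2,7.8,0,0,0],[0,-5.0,9.2,0,0,0],[0,-5.0,10.4,0,0,0],[0,-5.0,11.1,0,0,0],[0,-5.0,11.1,0,0,0],[0,-5.0,11.1,0,0,0]]])

```text
time_s: 4.4
position: [0.6513, 0.076, 0.1488]
tool_rot: [[-0.004, 0.324, 0.946], [0.0, 0.946, -0.324], [-1.0, -0.001, -0.004]]
ft_force: [0.4, -0.2, -2.8]
grip_width: 0.0543
```

```bash
python3 look.py w2 615 96 6 blk; python3 go.py 615 96 60 71.1
```

```text
pred px 292 159
[614.  97.] [57. 55.] 71.1 3693 [293. 156.]
[721.  52.] [49. 35.] 71.1 1406 [283. 285.]
[738. 111.] [44. 20.] -8.6 474 [347. 280.]
t 4.45 now [651.1  76.3 149.4] 71.1 q [ -4.  37.  65.   0.  78. -75.] grip 0.05463337839203749 
 -> [3.58, 0.28, -1.61] [0.0, -0.03, 0.01]
```

View pics/w2.png

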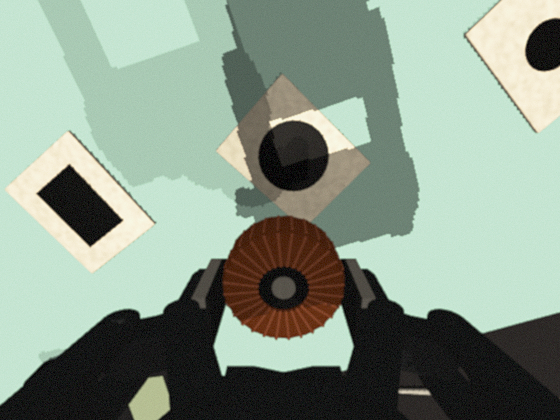

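The large-disc silhouette at (293,156) measures (614,97), agreeing with the top view. The held toroid's hub is at (283,288), so I can check the grasp offset.

```bash
python3 - <<'E'
from h import *
d=get_image("wrist");s=sensors.observe();p=np.array(s["position"]);R=np.array(s["tool_rot"])
a=w(d,283,288,p[2]-.006);e=(a-p[:2]);print("hub offs tool y,z mm",(R[:2,1]@e)*1000,(R[:2,2]@e)*1000)
cu=(d["img"][...,0].astype(int)>d["img"][...,2]+30);
hsv=cv2.cvtColor(d["img"],cv2.COLOR_RGB2HSV)
m=(hsv[...,2]<70);m[:180]=0;m[280:]=0;m[:,180:]=0;m[:,:20]=0
for r in rect(d,m,.006,amin=300):print(*r)
E
python3 go.py 614 97 45 71.1
```

```text
hub offs tool y,z mm -0.14162964998363517 -2.265105861435338
[595. -90.] [60. 40.] 18.2 2818 [ 80. 207.]
t 4.5 now [651.2  76.4 149.9] 71.1 q [ -4.  37.  65.   0.  78. -75.] grip 0.0542769472752797 
 -> [4.2, 0.3, -1.66] [0.01, -0.02, 0.01]
```

>>> arm_command(plan=[[[1,0.3,-1.57,0,0,0],[2.2,0.3,-1.57,0,0,0],[3.4,0.3,-1.57,0,0,0],[4.1,0.3,-1.57,0,0,0],[4.3,0.3,-1.57,0,0,0],[4.4,0.3,-1.57,0,0,0],[4.46,0.3,-1.57,0,0,0],[4.5,0.3,-1.57,0,0,0],[4.53,0.3,-1.57,0,0,0],[4.53,0.3,-1.57,0,0,0]]])

```text
time_s: 5.5
position: [0.6176, 0.0957, 0.038]
tool_rot: [[0.001, 0.324, 0.946], [-0.0, 0.946, -0.324], [-1.0, 0.0, 0.001]]
ft_force: [0.4, -0.4, -2.6]
grip_width: 0.0544
```

```bash
python3 go.py 614 97 36 71.1
```

```text
t 5.5 now [617.6  95.7  38. ] 71.1 q [ -2.  42.  77.  -0.  61. -73.] grip 0.05438142879770814 
 -> [0.08, 0.0, -0.15] [0.0, 0.01, -0.0]
```

>>> arm_command(plan=[[[0.03,0,0,0,0,0],[0.06,0,0,0,0,0],[0.06,0,0,0,0,0]]])

```text
time_s: 5.8
position: [0.6175, 0.0956, 0.036]
tool_rot: [[-0.0, 0.324, 0.946], [-0.0, 0.946, -0.324], [-1.0, -0.0, -0.0]]
ft_force: [0.5, -0.7, -3.3]
grip_width: 0.0546
```

>>> arm_command(plan=[[[0.02,0,-0.05,0,0,0],[0.04,0,-0.05,0,0,0],[0.04,0,-0.05,0,0,0]]])

```text
time_s: 6.1
position: [0.6168, 0.096, 0.0359]
tool_rot: [[0.002, 0.324, 0.946], [-0.0, 0.946, -0.324], [-1.0, 0.0, 0.002]]
ft_force: [0.6, -0.8, 4.5]
grip_width: 0.0543
```

Contact (+4.5 N). Release, rise, and head for the heatsink.

>>> arm_command(plan=[[[0,0,0,0,0,0],[0,0,0,0,0,0],[0,0,0,0,0,0],[0,0,0,0,0,0],[-0.4,0,0,0,0,0],[-1.5,0,0,0,0,0],[-3.2,0,0,0,0,0],[-4.6,0,0,0,0,0],[-4.6,0,0,0,0,0]]], jaw=0)

```text
time_s: 7.0
position: [0.6182, 0.0961, 0.1561]
tool_rot: [[0.01, 0.324, 0.946], [-0.0, 0.946, -0.324], [-1.0, 0.003, 0.01]]
ft_force: [0.2, -0.4, -0.4]
grip_width: 0.0854
```

```bash
python3 look.py w3 614 97 30 cu;python3 go.py 436 86 150 28.5
```

```text
pred px 282 205
[615.  96.] [55. 54.] 36.9 3040 [283. 196.]
t 7.05 now [617.2  96.1 153.1] 71.1 q [ -2.  34.  71.   0.  75. -73.] grip 0.08545788463686342 
 -> [0.09, -2.73, -6.73] [7.1, 0.04, -0.03]
```

>>> arm_command(plan=[[[0.1,-0.5,-1.4,1.4,0,0],[0.1,-1,-2.8,2.8,0,0],[0.1,-1.6,-4.2,4.2,0,0],[0.1,-2.2,-5.6,5.6,0,0],[0.1,-2.73,-6.73,7.1,0.04,0],[0.1,-2.73,-6.73,7.1,0.04,0],[0.1,-2.73,-6.73,7.1,0.04,0],[0.1,-2.73,-6.73,7.1,0.04,0]]])

```text
time_s: 7.85
position: [0.4359, 0.0859, 0.1474]
tool_rot: [[-0.003, 0.878, 0.478], [0.003, 0.478, -0.878], [-1.0, -0.001, -0.004]]
ft_force: [1.4, 0.1, -0.1]
grip_width: 0.0849
```

```bash
python3 look.py w4 436 86 26 dark;python3 go.py 436 86 150 28.5
```

```text
pred px 284 214
[351. 114.] [302. 170.] 18.8 55353 [174. 112.]
[345.  30.] [46. 42.] -14.3 2640 [151. 220.]
[375. -18.] [47. 31.] 28.6 1154 [169. 287.]
t 7.9 now [435.9  86.  147.3] 28.6 q [ -4.  19. 100.   0.  61. -33.] grip 0.08540420627051498 
 -> [-0.11, 0.0, -0.0] [0.01, -0.04, 0.01]
```

View pics/w4.png

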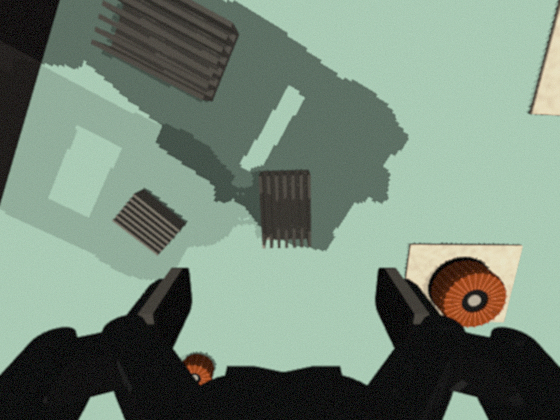

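Run:
```python
from h import *
d=get_image("wrist");s=sensors.observe();R=np.array(s["tool_rot"]);p=np.array(s["position"])
for u,v,z in[(287,248,.026),(286,170,.002),(286,170,.026),(261,210,.026),(311,210,.026)]:
    e=(w(d,u,v,z)-p[:2])*1000;print(u,v,z,"tool y,z",R[:2,1]@e,R[:2,2]@e)
```

```text
287 248 0.026 tool y,z 2.8008527032668393 29.62309649578216
286 170 0.002 tool y,z 1.9913431390594898 -30.779929276109105
286 170 0.026 tool y,z 1.79318605462187 -34.882420982792496
261 210 0.026 tool y,z -17.909107708319045 -3.009315036398558
311 210 0.026 tool y,z 21.676037601260425 -3.0291300068704334
```

Heatsink at columns 261–311, rows 170–249: 60x40 mm, aligned with the jaws. It is the middle size, and the offset is only y +2 mm.

>>> arm_command(plan=[[[1.5,0.08,-0.02,0,0,0],[3,0.08,-0.02,0,0,0],[4,0.08,-0.02,0,0,0],[4.5,0.08,-0.02,0,0,0],[4.76,0.08,-0.02,0,0,0],[4.76,0.08,-0.02,0,0,0],[4.76,0.08,-0.02,0,0,0]]])

```text
time_s: 8.65
position: [0.4367, 0.0877, 0.029]
tool_rot: [[-0.002, 0.879, 0.477], [0.003, 0.477, -0.879], [-1.0, -0.001, -0.003]]
ft_force: [0.4, -0.9, -1.5]
grip_width: 0.0847
```

>>> arm_command(plan=[[[0,0,0,0,0,0],[0,0,0,0,0,0],[0,0,0,0,0,0],[0,0,0,0,0,0],[0,0,0,0,0,0],[0,0,0,0,0,0],[0,0,0,0,0,0],[0,0,0,0,0,0]]], jaw=1)

```text
time_s: 9.45
position: [0.4364, 0.0877, 0.0291]
tool_rot: [[-0.002, 0.879, 0.477], [0.003, 0.477, -0.879], [-1.0, -0.001, -0.003]]
ft_force: [-1.6, 0.0, 5.6]
grip_width: 0.0392
```

>>> arm_command(plan=[[[-0.3,0,0,0,0,0],[-1,0,0,0,0,0],[-2,0,0,0,0,0],[-3.5,0,0,0,0,0],[-4.8,0,0,0,0,0],[-4.8,0,0,0,0,0],[-4.8,0,0,0,0,0]]])

```text
time_s: 10.15
position: [0.4364, 0.0874, 0.149]
tool_rot: [[-0.002, 0.879, 0.477], [0.003, 0.477, -0.879], [-1.0, -0.001, -0.003]]
ft_force: [-0.4, -0.1, -1.8]
grip_width: 0.0392
```

```bash
python3 go.py 596 -90 150 108.3
```

```text
t 10.15 now [436.4  87.4 149. ] 28.5 q [ -4.  19. 100.   0.  62. -33.] grip 0.039249061006987135 
 -> [-0.07, 2.22, 9.28] [-13.3, -0.03, -0.02]
```

>>> arm_command(plan=[[[-0.05,0.22,0.93,-1.33,0,0],[-0.05,0.44,1.86,-2.66,0,0],[-0.05,0.66,2.8,-4,0,0],[-0.05,0.9,3.7,-5.3,0,0],[-0.05,1.1,4.6,-6.6,0,0],[-0.05,1.33,5.6,-8,0,0],[-0.05,1.55,6.5,-9.3,0,0],[-0.05,1.77,7.4,-10.6,0,0],[-0.05,2,8.4,-12,0,0],[-0.05,2.22,9.28,-13.3,0,0]]])

```text
time_s: 11.15
position: [0.5961, -0.0908, 0.147]
tool_rot: [[-0.006, -0.319, 0.948], [0.004, 0.948, 0.319], [-1.0, 0.006, -0.005]]
ft_force: [0.2, 0.5, -1.4]
grip_width: 0.0394
```

>>> arm_command(plan=[[[0,0,0,0,0,0],[0,0,0,0,0,0],[0,0,0,0,0,0]]])

```text
time_s: 11.45
position: [0.5952, -0.0892, 0.1481]
tool_rot: [[-0.005, -0.313, 0.95], [0.004, 0.95, 0.313], [-1.0, 0.005, -0.004]]
ft_force: [-0.3, -0.3, 0.7]
grip_width: 0.039
```

```bash
python3 go.py 596 -90 35 108.4
```

```text
t 11.45 now [595.2 -89.2 148.1] 108.2 q [ -20.   32.   75.    0.   73. -128.] grip 0.03898689223806188 
 -> [4.52, -0.06, 0.04] [-0.03, -0.04, -0.05]
```

>>> arm_command(plan=[[[1.2,-0.04,0.06,0,-0.04,-0.05],[2.6,-0.04,0.06,0,-0.04,-0.05],[3.7,-0.04,0.06,0,-0.04,-0.05],[4.2,-0.04,0.06,0,-0.04,-0.05],[4.4,-0.04,0.06,0,-0.04,-0.05],[4.48,-0.04,0.06,0,-0.04,-0.05],[4.52,-0.04,0.06,0,-0.04,-0.05],[4.52,-0.04,0.06,0,-0.04,-0.05],[4.52,-0.04,0.06,0,-0.04,-0.05]]])

```text
time_s: 12.35
position: [0.5978, -0.0903, 0.0366]
tool_rot: [[0.004, -0.314, 0.949], [-0.001, 0.949, 0.314], [-1.0, -0.003, 0.003]]
ft_force: [-0.3, -0.1, -0.8]
grip_width: 0.0392
```

>>> arm_command(plan=[[[0.04,0,0,0,0,0],[0.04,0,0,0,0,0]]])

```text
time_s: 12.55
position: [0.5974, -0.0902, 0.035]
tool_rot: [[0.003, -0.314, 0.949], [-0.001, 0.949, 0.314], [-1.0, -0.002, 0.002]]
ft_force: [-0.3, -0.9, -1.6]
grip_width: 0.0393
```

>>> arm_command(plan=[[[0.04,0,0,0,0,0],[0.06,0,0,0,0,0],[0.06,0,0,0,0,0]]])

```text
time_s: 12.85
position: [0.5974, -0.0902, 0.0333]
tool_rot: [[0.002, -0.314, 0.949], [-0.001, 0.949, 0.314], [-1.0, -0.002, 0.002]]
ft_force: [-1.2, 1.0, -0.1]
grip_width: 0.0393
```

>>> arm_command(plan=[[[0.02,0,0,0,0,0],[0.02,0,0,0,0,0]]])

```text
time_s: 13.05
position: [0.5975, -0.0902, 0.0332]
tool_rot: [[0.003, -0.314, 0.949], [-0.001, 0.949, 0.314], [-1.0, -0.002, 0.002]]
ft_force: [-0.9, 1.2, 2.6]
grip_width: 0.0395
```

Contact. Release and rise, then go to the choke.

>>> arm_command(plan=[[[0,0,0,0,0,0],[0,0,0,0,0,0],[0,0,0,0,0,0],[0,0,0,0,0,0],[0,0,0,0,0,0],[-0.5,0,0,0,0,0],[-1.5,0,0,0,0,0],[-3.2,0,0,0,0,0],[-4.65,0,0,0,0,0],[-4.65,0,0,0,0,0]]], jaw=0)

```text
time_s: 14.05
position: [0.5991, -0.0906, 0.1553]
tool_rot: [[0.013, -0.314, 0.949], [-0.005, 0.949, 0.314], [-1.0, -0.008, 0.01]]
ft_force: [0.4, -0.2, -0.7]
grip_width: 0.0854
```

```bash
python3 look.py w5 596 -90 28 dark;python3 go.py 440 -107 150 71
```

```text
pred px 286 206
[527. -37.] [254. 197.] -2.0 47590 [398. 162.]
[ 701. -179.] [68. 32.] -71.4 1410 [160. 289.]
[ 457. -103.] [32. 15.] -71.8 402 [335.  12.]
t 14.1 now [598.  -90.3 152.3] 108.3 q [ -20.   32.   75.   -0.   73. -128.] grip 0.08526676962595735 
 -> [0.04, 1.35, -6.21] [6.22, 0.08, 0.03]
```

View pics/w5.png

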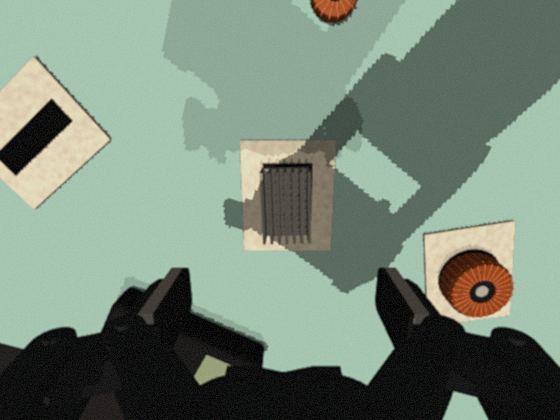

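The heatsink sits centred and aligned on its plate (sink 262–312 × 165–243, plate 241–336 × 140–250). Next, the choke.

>>> arm_command(plan=[[[0.05,0.3,-1.25,1.25,0.08,0],[0.05,0.55,-2.5,2.5,0.08,0],[0.05,0.8,-3.75,3.75,0.08,0],[0.05,1.1,-5,5,0.08,0],[0.05,1.35,-6.21,6.22,0.08,0],[0.05,1.35,-6.21,6.22,0.08,0],[0.05,1.35,-6.21,6.22,0.08,0],[0.05,1.35,-6.21,6.22,0.08,0]]])

```text
time_s: 14.9
position: [0.4398, -0.1069, 0.1473]
tool_rot: [[-0.006, 0.325, 0.946], [-0.001, 0.946, -0.325], [-1.0, -0.003, -0.005]]
ft_force: [-0.9, 0.2, -0.2]
grip_width: 0.0854
```

```bash
python3 look.py w6 440 -107 18 cu;python3 go.py 440 -107 28 71
python3 - <<'E'
from h import *
im=cv2.imread("pics/w6.png")
# hub: dark/grey centre in copper blob
print([tuple(np.round(np.mean(np.argwhere((im[150:270,230:340].max(2)<60)),0)[::-1]+[230,150]))])
E
```

```text
pred px 283 211
[ 439. -106.] [34. 33.] -47.0 1154 [285. 208.]
t 14.95 now [ 439.9 -106.8  147.3] 71.1 q [ -29.   19.   99.   -0.   62. -100.] grip 0.08508348067943704 
 -> [4.77, 0.01, 0.03] [0.01, -0.05, 0.03]
[(np.float64(284.0), np.float64(204.0))]
```

View pics/w6.png

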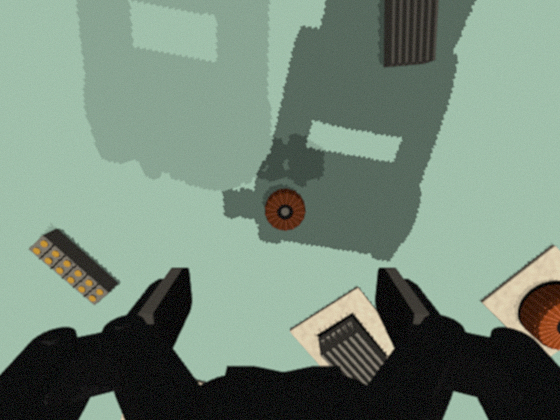

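Choke hub at (285,212), centred. Descend and grip.

>>> arm_command(plan=[[[1.5,0.02,0,0,-0.05,0],[3,0.02,0,0,-0.05,0],[4,0.02,0,0,-0.05,0],[4.5,0.02,0,0,-0.05,0],[4.77,0.02,0,0,-0.05,0],[4.77,0.02,0,0,-0.05,0],[4.77,0.02,0,0,-0.05,0]]])

```text
time_s: 15.65
position: [0.4391, -0.1065, 0.0286]
tool_rot: [[-0.0, 0.325, 0.946], [-0.003, 0.946, -0.325], [-1.0, -0.003, 0.001]]
ft_force: [-0.5, -0.9, 1.0]
grip_width: 0.0855
```

>>> arm_command(plan=[[[0,0,0,0,0,0],[0,0,0,0,0,0],[0,0,0,0,0,0],[0,0,0,0,0,0],[0,0,0,0,0,0],[0,0,0,0,0,0],[0,0,0,0,0,0],[0,0,0,0,0,0]]], jaw=1, newtons=30)

```text
time_s: 16.45
position: [0.4388, -0.1065, 0.0287]
tool_rot: [[-0.0, 0.326, 0.945], [-0.003, 0.945, -0.326], [-1.0, -0.003, 0.001]]
ft_force: [-1.3, 0.4, 5.2]
grip_width: 0.0323
```

>>> arm_command(plan=[[[-0.3,0,0,0,0,0],[-1,0,0,0,0,0],[-2,0,0,0,0,0],[-3.5,0,0,0,0,0],[-4.8,0,0,0,0,0],[-4.8,0,0,0,0,0],[-4.8,0,0,0,0,0]]])

```text
time_s: 17.15
position: [0.4386, -0.1061, 0.1487]
tool_rot: [[0.0, 0.326, 0.945], [-0.003, 0.945, -0.326], [-1.0, -0.003, 0.001]]
ft_force: [-0.4, 0.4, -1.0]
grip_width: 0.0327
```

```bash
python3 go.py 637 288 150 71.1
```

```text
t 17.15 now [ 438.6 -106.1  148.7] 71.0 q [ -29.   19.   99.   -0.   62. -100.] grip 0.03272348051141331 
 -> [-0.1, 17.49, 2.37] [-0.02, 0.01, 0.03]
```

>>> arm_command(plan=[[[-0.1,1,0.1,0,0,0],[-0.1,3,0.4,0,0,0],[-0.1,5,0.7,0,0,0],[-0.1,7,0.9,0,0,0],[-0.1,9,1.2,0,0,0],[-0.1,11,1.5,0,0,0],[-0.1,13,1.8,0,0,0],[-0.1,15,2.1,0,0,0],[-0.1,16.6,2.3,0,0,0],[-0.1,17.49,2.37,0,0,0]]])

```text
time_s: 18.15
position: [0.6373, 0.291, 0.1468]
tool_rot: [[-0.004, 0.324, 0.946], [-0.003, 0.946, -0.324], [-1.0, -0.004, -0.003]]
ft_force: [-0.8, -1.0, -0.6]
grip_width: 0.0327
```

>>> arm_command(plan=[[[0,0,0,0,0,0],[0,0,0,0,0,0]]])

```text
time_s: 18.35
position: [0.6366, 0.2877, 0.1475]
tool_rot: [[-0.004, 0.325, 0.946], [-0.004, 0.946, -0.325], [-1.0, -0.005, -0.002]]
ft_force: [0.2, -0.3, -0.5]
grip_width: 0.0322
```

```bash
python3 look.py w7 599 301 6 blk;python3 go.py 599 301 34 71.1
```

```text
pred px 284 160
[598. 303.] [34. 34.] -18.9 1354 [286. 157.]
[691. 252.] [121.  55.] 71.2 3356 [275. 275.]
[726. 321.] [36. 27.] -14.6 435 [346. 287.]
t 18.4 now [636.7 287.1 148.2] 71.0 q [ 15.  42.  56.  -0.  82. -56.] grip 0.03224136945303722 
 -> [4.57, 0.05, -1.6] [-0.02, -0.02, 0.04]
```

View pics/w7.png

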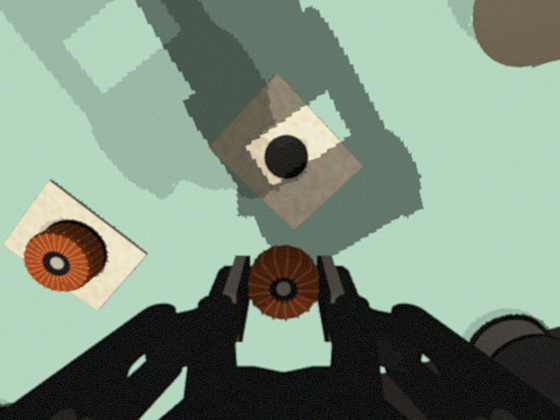

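Small disc at (286,157), giving (598,303). The choke is centred in the jaws (hub at 284,288).

>>> arm_command(plan=[[[0.8,0.08,-1.63,0,0,0],[2.2,0.08,-1.63,0,0,0],[3.4,0.08,-1.63,0,0,0],[4.1,0.08,-1.63,0,0,0],[4.4,0.08,-1.63,0,0,0],[4.5,0.08,-1.63,0,0,0],[4.54,0.08,-1.63,0,0,0],[4.56,0.08,-1.63,0,0,0],[4.56,0.08,-1.63,0,0,0],[4.56,0.08,-1.63,0,0,0]]])

```text
time_s: 19.4
position: [0.5995, 0.3029, 0.0361]
tool_rot: [[0.0, 0.326, 0.945], [-0.002, 0.945, -0.326], [-1.0, -0.002, 0.001]]
ft_force: [-0.4, -0.7, -0.9]
grip_width: 0.0327
```

>>> arm_command(plan=[[[0.03,0,0,0,0,0],[0.05,0,0,0,0,0],[0.05,0,0,0,0,0]]])

```text
time_s: 19.7
position: [0.5992, 0.3028, 0.0342]
tool_rot: [[-0.001, 0.326, 0.945], [-0.003, 0.945, -0.326], [-1.0, -0.003, -0.0]]
ft_force: [-0.2, 0.3, -1.2]
grip_width: 0.0328
```

>>> arm_command(plan=[[[0.03,0,0,0,0,0],[0.05,0,0,0,0,0],[0.05,0,0,0,0,0]]])

```text
time_s: 20.0
position: [0.5992, 0.3028, 0.0328]
tool_rot: [[-0.001, 0.326, 0.945], [-0.003, 0.945, -0.326], [-1.0, -0.003, -0.0]]
ft_force: [-0.1, 0.5, -1.3]
grip_width: 0.0328
```

>>> arm_command(plan=[[[0.02,0,0,0,0,0],[0.02,0,0,0,0,0]]])

```text
time_s: 20.2
position: [0.5993, 0.3028, 0.0328]
tool_rot: [[-0.001, 0.326, 0.945], [-0.003, 0.945, -0.326], [-1.0, -0.003, 0.0]]
ft_force: [-1.1, -0.8, 2.9]
grip_width: 0.0323
```

Contact; release and rise.

>>> arm_command(plan=[[[0,0,0,0,0,0],[0,0,0,0,0,0],[0,0,0,0,0,0],[0,0,0,0,0,0],[0,0,0,0,0,0],[-0.5,0,0,0,0,0],[-1.5,0,0,0,0,0],[-3.2,0,0,0,0,0],[-4.7,0,0,0,0,0],[-4.7,0,0,0,0,0]]], jaw=0)

```text
time_s: 21.2
position: [0.6013, 0.3039, 0.1572]
tool_rot: [[0.01, 0.326, 0.945], [0.001, 0.945, -0.326], [-1.0, 0.004, 0.01]]
ft_force: [0.2, -0.1, 0.2]
grip_width: 0.0852
```

```bash
python3 look.py w8 598 303 22 cu;python3 go.py 431 -299 160 111.3
```

```text
pred px 280 203
[600. 303.] [34. 33.] 7.4 1114 [280. 204.]
[605.  98.] [63. 37.] 70.8 1375 [ 74. 283.]
t 21.25 now [600.3 303.5 153.9] 71.0 q [ 17.  39.  62.  -0.  79. -54.] grip 0.08536624470304306 
 -> [-0.26, -24.99, 1.45] [-6.72, 0.05, 0.01]
```

>>> arm_command(plan=[[[-0.2,-1.2,0.1,1.17,0,0],[-0.2,-2.5,0.2,2.33,0,0],[-0.2,-3.8,0.3,3.5,0,0],[-0.2,-5,0.4,4.67,0,0],[-0.2,-6.3,0.5,5.83,0,0],[-0.2,-7.5,0.5,7,0,0],[-0.2,-8.8,0.6,8.17,0,0],[-0.2,-10,0.6,9.33,0,0],[-0.2,-11.3,0.7,10.5,0,0],[-0.2,-12.5,0.7,11.67,0,0]]])

```text
time_s: 22.25
position: [0.5132, 0.0008, 0.1554]
tool_rot: [[-0.002, 1.0, 0.012], [-0.002, 0.012, -1.0], [-1.0, -0.002, 0.002]]
ft_force: [0.2, -0.1, 0.1]
grip_width: 0.0855
```

```bash
python3 go.py 431 -299 150 -68.7
```

```text
t 22.25 now [513.2   0.8 155.4] 0.7 q [-13.  24.  89.  -0.  67. -14.] grip 0.08547230677889252 
 -> [0.25, -3.43, 11.95] [11.56, 0.03, 0.0]
```

>>> arm_command(plan=[[[0,-0.34,1.2,1.2,0,0],[0,-0.7,2.5,2.4,0,0],[0,-1.1,3.8,3.6,0,0],[0,-1.4,5,4.8,0,0],[0,-1.8,6.3,6,0,0],[0.1,-2.2,7.6,7.2,0,0],[0.2,-2.6,9,8.4,0,0],[0.25,-3,10.4,9.7,0,0],[0.25,-3.43,11.95,11,0,0],[0.25,-3.43,11.95,11.56,0,0]]])

```text
time_s: 23.25
position: [0.4321, -0.3019, 0.1498]
tool_rot: [[-0.001, 0.36, -0.933], [-0.003, -0.933, -0.36], [-1.0, 0.002, 0.002]]
ft_force: [-0.1, 0.8, 0.2]
grip_width: 0.0857
```

>>> arm_command(plan=[[[0,0,0,0,0,0],[0,0,0,0,0,0]]])

```text
time_s: 23.45
position: [0.4332, -0.2975, 0.1501]
tool_rot: [[-0.002, 0.37, -0.929], [-0.002, -0.929, -0.37], [-1.0, 0.001, 0.002]]
ft_force: [0.1, -0.3, -0.1]
grip_width: 0.0854
```

```bash
python3 look.py w9 431 -299 20 dark;python3 go.py 431 -299 28 111.3
```

```text
pred px 284 212
[ 381. -201.] [326. 154.] -45.3 45034 [167. 210.]
[ 408. -421.] [49. 32.] -68.3 1157 [397. 287.]
[ 583. -295.] [35. 16.] -68.3 722 [360.   8.]
t 23.5 now [ 433.3 -297.4  150.3] -68.3 q [-47.  25.  88.  -0.  67.  21.] grip 0.08531304395323247 
 -> [4.89, 0.02, 0.1] [0.07, 0.02, -0.01]
```

View pics/w9.png

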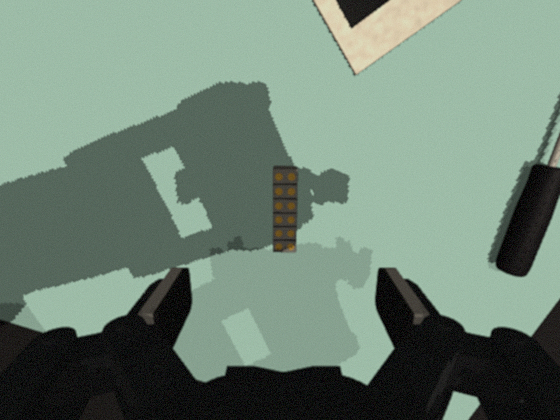

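Strip at columns 273–297, rows 166–252: aligned with the jaws and centred near (285,211). Grip it.

>>> arm_command(plan=[[[1.5,0.05,0.08,0,0,0],[3,0.05,0.08,0,0,0],[4,0.05,0.08,0,0,0],[4.5,0.05,0.08,0,0,0],[4.86,0.05,0.08,0,0,0],[4.86,0.05,0.08,0,0,0],[4.86,0.05,0.08,0,0,0]]])

```text
time_s: 24.2
position: [0.4322, -0.3003, 0.0296]
tool_rot: [[-0.0, 0.369, -0.929], [-0.003, -0.929, -0.369], [-1.0, 0.003, 0.001]]
ft_force: [0.1, -0.5, 0.5]
grip_width: 0.0855
```

>>> arm_command(plan=[[[0,0,0,0,0,0],[0,0,0,0,0,0],[0,0,0,0,0,0],[0,0,0,0,0,0],[0,0,0,0,0,0],[0,0,0,0,0,0],[0,0,0,0,0,0],[0,0,0,0,0,0],[0,0,0,0,0,0]]], jaw=1)

```text
time_s: 25.1
position: [0.432, -0.3005, 0.0293]
tool_rot: [[-0.0, 0.368, -0.93], [-0.003, -0.93, -0.368], [-1.0, 0.003, 0.002]]
ft_force: [-0.6, 0.7, 5.4]
grip_width: 0.0194
```

>>> arm_command(plan=[[[-0.3,0,0,0,0,0],[-1,0,0,0,0,0],[-2,0,0,0,0,0],[-3.5,0,0,0,0,0],[-4.8,0,0,0,0,0],[-4.8,0,0,0,0,0],[-4.8,0,0,0,0,0]]])

```text
time_s: 25.8
position: [0.4318, -0.2999, 0.1492]
tool_rot: [[-0.0, 0.368, -0.93], [-0.003, -0.93, -0.368], [-1.0, 0.003, 0.001]]
ft_force: [-0.7, 0.1, -0.8]
grip_width: 0.0189
```

```bash
python3 go.py 614 -307 150 56
```

```text
t 25.8 now [ 431.8 -299.9  149.2] -68.4 q [-48.  25.  88.  -0.  67.  21.] grip 0.018885292973622687 
 -> [-0.03, 2.95, -6.67] [9.27, 0.0, -0.03]
```

>>> arm_command(plan=[[[0,0.1,-0.7,1.2,0,0],[0,0.25,-1.4,2.4,0,0],[0,0.4,-2.1,3.6,0,0],[0,0.5,-2.8,4.8,0,0],[0,0.65,-3.5,6,0,0],[0,0.75,-4.2,7.2,0,0],[0,0.85,-4.8,8.4,0,0],[0,0.95,-5.31,9.27,0,0],[0,0.95,-5.31,9.27,0,0],[0,0.95,-5.31,9.27,0,0]]])

```text
time_s: 26.8
position: [0.5635, -0.273, 0.1474]
tool_rot: [[-0.003, -0.557, -0.83], [-0.001, -0.83, 0.557], [-1.0, 0.003, 0.002]]
ft_force: [0.6, -0.1, -0.1]
grip_width: 0.0191
```

```bash
python3 look.py w10 614 -307 6 blk;python3 go.py 614 -307 34 56
```

```text
pred px 283 131
[ 613. -305.] [73. 21.] -33.9 2291 [282. 131.]
[ 561. -272.] [39.  9.] 56.1 354 [283. 207.]
[ 540. -258.] [40. 24.] 57.4 164 [290. 238.]
t 26.85 now [ 563.3 -273.2  147.9] -123.9 q [-37.  35.  71.  -0.  75.  87.] grip 0.019461188262186003 
 -> [4.55, -0.02, -2.44] [0.02, 0.01, -0.03]
```

View pics/w10.png

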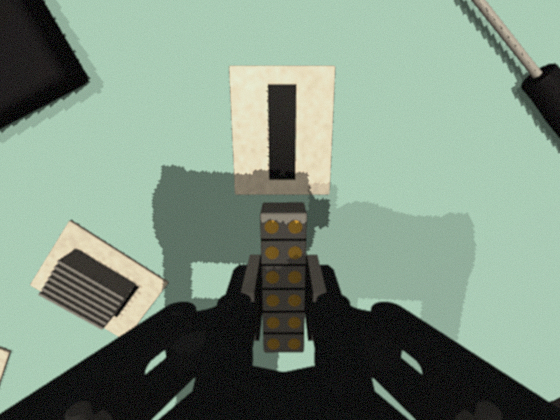

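Bar silhouette at (282,131) measures (613,-305), -34°, parallel to the held strip, which is centred in the grip. Place it.

>>> arm_command(plan=[[[0.3,-0.04,-1.2,0,0,0],[1.3,-0.04,-2.2,0,0,0],[2.8,-0.04,-2.39,0,0,0],[3.9,-0.04,-2.39,0,0,0],[4.3,-0.04,-2.39,0,0,0],[4.45,-0.04,-2.39,0,0,0],[4.52,-0.04,-2.39,0,0,0],[4.54,-0.04,-2.39,0,0,0],[4.54,-0.04,-2.39,0,0,0],[4.54,-0.04,-2.39,0,0,0]]])

```text
time_s: 27.85
position: [0.6144, -0.3063, 0.0363]
tool_rot: [[0.0, -0.559, -0.829], [-0.004, -0.829, 0.559], [-1.0, 0.003, -0.002]]
ft_force: [0.2, -0.8, -0.9]
grip_width: 0.0197
```

>>> arm_command(plan=[[[0.03,0,0,0,0,0],[0.05,0,0,0,0,0],[0.05,0,0,0,0,0]]])

```text
time_s: 28.15
position: [0.6141, -0.3061, 0.0341]
tool_rot: [[-0.001, -0.559, -0.829], [-0.003, -0.829, 0.559], [-1.0, 0.003, -0.001]]
ft_force: [0.8, 0.2, 0.1]
grip_width: 0.0194
```

>>> arm_command(plan=[[[0.02,0,0,0,0,0],[0.03,0,0,0,0,0],[0.03,0,0,0,0,0]]])

```text
time_s: 28.45
position: [0.6141, -0.3062, 0.0334]
tool_rot: [[-0.001, -0.559, -0.829], [-0.003, -0.829, 0.559], [-1.0, 0.003, -0.001]]
ft_force: [0.4, 0.7, -0.1]
grip_width: 0.0192
```

>>> arm_command(plan=[[[0.02,0,0,0,0,0],[0.02,0,0,0,0,0]]])

```text
time_s: 28.65
position: [0.6141, -0.3062, 0.0333]
tool_rot: [[-0.001, -0.559, -0.829], [-0.003, -0.829, 0.559], [-1.0, 0.003, -0.001]]
ft_force: [-1.5, 1.5, 3.7]
grip_width: 0.019
```

Contact. Release, rise, retreat.

>>> arm_command(plan=[[[0,0,0,0,0,0],[0,0,0,0,0,0],[0,0,0,0,0,0],[0,0,0,0,0,0],[0,0,0,0,0,0],[-0.5,0,0,0,0,0],[-1.5,0,0,0,0,0],[-3.2,0,0,0,0,0],[-4.7,0,0,0,0,0],[-4.7,0,0,0,0,0]]], jaw=0)

```text
time_s: 29.65
position: [0.616, -0.307, 0.1578]
tool_rot: [[0.009, -0.559, -0.829], [-0.01, -0.829, 0.559], [-1.0, 0.003, -0.013]]
ft_force: [0.9, -1.2, 0.5]
grip_width: 0.0852
```

>>> arm_command(plan=[[[-0.5,0,2,0,0,0],[-1,0,4,0,0,0],[-1,0,6,0,0,0],[-1,0,8,0,0,0],[-1,0,8,0,0,0],[-1,0,8,0,0,0]]])

```text
time_s: 30.25
position: [0.4481, -0.1936, 0.1761]
tool_rot: [[0.0, -0.559, -0.829], [-0.004, -0.829, 0.559], [-1.0, 0.003, -0.002]]
ft_force: [0.1, 0.4, -0.3]
grip_width: 0.0851
```

Run:
```python
from h import *
d=get_image("top");c=d["img"][140:280,80:450]
cv2.imwrite("pics/t2.png",cv2.resize(c,None,fx=2.1,fy=2.1,interpolation=cv2.INTER_CUBIC)[...,::-1])
```

```text
(no output)
```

View pics/t2.png

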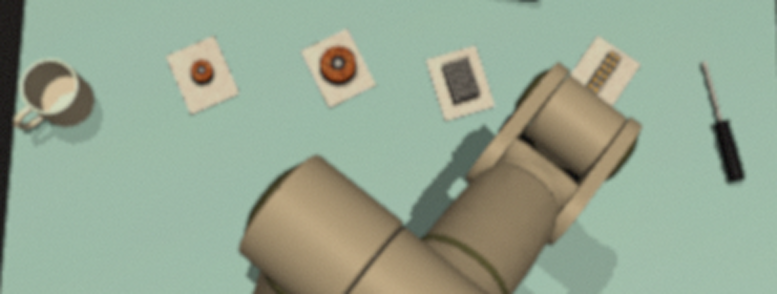

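All four parts sit on their plates at crop positions (202,72), (338,65), (461,80) and (603,73). The strip is visible and aligned with its bar, and the mug and screwdriver are where they were. Handing in.

```bash
python3 -c "
from rig import sensors,workorder
import numpy as np
print(np.abs(sensors.observe()['qvel']).max());print(workorder.close_job())"
```

```text
2.0394654765052853
the job is handed in; nothing more can be done
None
```

I put all four components on their matching plates, each lowered until the wrist force showed contact and then released. I used the middle-sized heatsink (it measured about 60×40 mm) and left the large and small ones alone. The job was handed in at about 30 s of the 112 s allowed; it reports no verdict.

| Component | Last check | Result |
|---|---|---|
| Large toroid | Wrist camera after release | (615, 96) mm against silhouette (614, 97) mm |
| Small toroid | Wrist camera after release | (600, 303) mm against silhouette (598, 303) mm |
| Heatsink | Judged by eye from wrist and top pictures | Centred and aligned; placed at about (597, −90) mm, 18°, against (595, −90) mm, 18° |
| Terminal strip | Judged by eye from the top picture; part of it was hidden by the arm | Aligned; placed at about (614, −306) mm, −34°, against (613, −305) mm, −34° |

- **Less certain:** the heatsink and strip positions come from where the gripper released them and from the pictures. I made no separate camera measurement of either after release; the automatic one failed for the heatsink.
- **Mug and screwdriver:** both look unmoved in the final top picture.
- **Arm at hand-in:** it was raised clear of everything. One joint still read 2 degrees/s as it settled.

No checks disagreed beyond 1–3 mm between the cameras.

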